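Load and set the counter slicer behind its stop

ROBOT

A 6-joint arm with a two-finger parallel gripper is mounted at the origin on a cart in front of the work surface, level with it; the furniture and walls round the work are solid. World frame = base frame: x ahead of the robot, y to its left, z up, the work surface at z = 0. Lengths are in m, angles in rad, forces in N, time in s.
With the tool pointing down it reaches from about 0.275 to 0.825 m from the base axis. Payload 4.9 kg.
Tool frame: the origin (TCP) lies midway between the tips of the shut fingers; the grasp point (between the pads) lies 19 mm behind it (bot.grip_depth is the distance from the TCP to the grasp point, in m); z points along the fingers, y is the line along which they close (so a half turn about z gives the same grasp; the last joint's range is limited). The gripper opens to 85 mm and grips with 20 to 120 N. Pads are 22 mm wide; open, the fingers measure 114 mm over their backs; the gripper's body (76 mm by 85 mm) begins 54 mm behind the grasp point. The pads swing forward as they close: fully open they stand 13 mm farther back than shut.
Start: joints at [0.992, 0.326, -0.193, 1.052, 0, 1.437], TCP at [0.237, 0.497, 0.231] pointing down, gripper open.
Joint ranges: [-2.65, 2.65], [-0.97, 1.79], [-1.3, 1.35], [-1.93, 2.1], [-1.47, 1.37], [-3.14, 3.14]. Speed limits (rad/s): [2.57, 2.57, 3.14, 3.14, 3.14, 3.14].

INTERFACE

Orientations are given as a unit quaternion [w, x, y, z].
In Python, from cell import bot gives the robot as it stands. Calls block until the motion is done:
- bot.move_pose(position, orientation): joint-space move of the TCP to a pose.
- bot.move_linear(position, speed=0.15, rotation=None, until_force=None): straight line of the TCP; rotation=None keeps the orientation; speed is the mean speed in m/s. With until_force (N) it stops when the force on the tool has changed by that much, and returns True; else False.
- bot.goto_joints(angles): joint-space move.
- bot.set_gripper(opening, grasp_force=None): opening from 0.0 (shut) to 1.0 (fully open); grasp_force is the grip in N (None keeps the last); returns when the fingers have stopped.
- bot.wait(seconds).
- bot.solve_ik(position, orientation): joint angles nearest the present ones, or None.
- bot.camera(name): name is "scene" or "top" or "wrist"; returns the picture (400x640x3 uint8, red, green, blue); there is no depth.
- bot.calibration(name): a dict with "mtx" (3x3 intrinsics, pixels), "k1" (the pictures are not rectified: a ray, as slopes to the right and down, at radius r is drawn at 1 + k1 r^2 times it, then the intrinsics apply), "extrinsics" (4x4, takes a point from world to camera coordinates); the wrist camera has in their place "hand_eye" (4x4, takes a point from camera to tool coordinates, whose origin is the TCP and whose axes are the flange's). Camera axes: x right, y down, z forward; pixel columns grow to the right and rows downward; lengths in m; the calibration is good to about 2 mm. A picture is of the moment at which its call begins: read the wrist's pose just before it. calibration takes no time and is no camera call.
A pose or a line that the arm cannot do raises bot.PlanningError and nothing moves.
- bot.close_job(): hands the job in; it is judged then, once.
Trained networks look in the newest picture that a camera, given by its name, has taken for a name from the list of things; names that differ only in an ending like _2 or _b are one class to them, and where a whole thing is asked for, a point or a joint stands for the part that bears it (a point fixed in the world has none). Each returns a list of dicts, best first, with "confidence" (0 to 1); they miss things now and then, are a little off and sometimes report something else, mostly with a low value. They report only what shows in the picture. A call takes as long as a camera call. They do not tell look-alikes from the thing itself.
- bot.search_frame(camera, thing): "bbox" ([left, top, width, height] in pixels, round what is visible of it).
Readings, each from a call of its own:
- bot.read_clock(): time.
- bot.read_joint_positions(): joint angles.
- bot.read_joint_vel(): joint speeds.
- bot.read_joint_efforts(): joint torques, N m.
- bot.read_position(): TCP position.
- bot.read_tool_rot(): TCP orientation.
- bot.read_ft_force(): force on the tool from outside, world axes, zero at the start.
- bot.read_moment(): the same for the moment, N m.
- bot.read_gripper_width(): opening from 0.0 (shut) to 1.0 (fully open).
- bot.read_finger_force(): force on a finger pad.
Only numpy, scipy, OpenCV 4.12 (cv2) and the standard library are available. Lean on these libraries where they do the work, as an engineer would, in place of code of your own. Each camera call takes 0.05 s, during which the arm holds its last target. There are 200 camera calls.

TASK

Make the slicer safe first: push its mushroom stop down until it stays latched. With the stop still latched, put every tomato from the counter to the right of the slicer into the feed carriage's tray, slide the carriage fully home to the blade hood and bring the thickness slider level with the dark steel index tab beside its track; only then twist the mushroom head clockwise to let the stop spring back up. Do not disturb the jars and the shaker nearby.

Things in the scene. Friction and masses are not known exactly. Their poses are not given: they have to be found in the camera images.
- slicer: low counter slicer, fixed, 280 x 510 mm, turned up to 0.12 rad. Origin on the worktop; +x points away from the robot, +y left. Right: flat control panel 50 mm high (local x -130..130, y -255..-95 mm), stop in its near half, thickness slider in its far half. Left: feed carriage on rails; beyond it the blade hood (local x 107..147, y -45..245 mm, top at 120 mm)
- stop (a joint): depth of the stop's black mushroom head (40 mm dia, 22 mm thick, fluted edge), in m: 0 up, 0.010 fully down. Pushing down takes about 4 to 5 N at first, less further down; at 7 mm it snaps over, stops hard at 0.010 and stays latched there by itself. A clockwise twist lifts a latched head by a cam and lets it spring back up to 0
- stop_turn (a joint): twist of the mushroom head, in rad, clockwise seen from above, 0 to 1.0; a light spring (under 0.1 N m) turns it back to 0. A latched head springs up when it has been twisted more than about 0.6 rad (go to about 0.9) and let go
- stop_grip (a point): middle of the mushroom head on its axis (11 mm below its flat top); its height is 81 mm above the worktop when up, 71 mm when latched; the panel below is at 50 mm, and a 32 mm wide collar under the head reaches to 56 mm. The round head can be gripped at any yaw
- stop_top (a point): centre of the flat top of the mushroom head, the place to press; 92 mm above the worktop when up, 82 mm when latched
- carriage (a joint): position of the feed carriage on its rails, in m: it slides along the slicer's +x from 0 (out, towards the robot) to 0.080 (fully home against the blade hood); sliding friction about 3 N, it stays where it is left
- tray_floor (a point): centre of the inner floor of the feed carriage, an open steel tray 140 mm (x) x 300 mm (y) outside, 130 x 290 mm inside; 41 mm above the worktop; axes parallel to the slicer's. Walls 5 mm thick, their tops 29 mm above this floor. It takes four tomatoes in a row along y (70 mm apart)
- post_grip (a point): grip point of the carriage's upright steel post (14 mm dia, with an 18 mm button top 21 mm above this point), which stands 18 mm outside the tray's right end wall, 94 mm above the worktop; hold it here to slide the carriage
- thickness (a joint): position of the slice thickness slider, in m, 0 (right) to 0.080 (left); it slides along the slicer's +y with about 1.5 N friction and stays where it is left
- thickness_top (a point): top centre of the slider's grip, a black block 28 mm (x) x 20 mm (y) x 40 mm high, its top 104 mm above the worktop, on an aluminium track whose top is 64 mm above the worktop
- mark: the index tab: a small upright dark steel blade, 22 mm (x) x 4 mm (y) x 26 mm high, standing on the panel just beyond the slider's track. Origin: underside of its near end, on its centre line in y; axes parallel to the slicer's. The slider is set when the centre of its grip has the same y as the tab, in this frame
- tomato_1: one of two to four red tomatoes, 59 mm dia, 68 mm high, about 90 g, standing stem up on the counter right of the slicer; origin: centre of its underside, z to the stem (a knock may roll it over). None if it is absent
- tomato_2: one of two to four red tomatoes, 59 mm dia, 68 mm high, about 90 g, standing stem up on the counter right of the slicer; origin: centre of its underside, z to the stem (a knock may roll it over). None if it is absent
- tomato_3: one of two to four red tomatoes, 59 mm dia, 68 mm high, about 90 g, standing stem up on the counter right of the slicer; origin: centre of its underside, z to the stem (a knock may roll it over). None if it is absent
- tomato_4: one of two to four red tomatoes, 59 mm dia, 68 mm high, about 90 g, standing stem up on the counter right of the slicer; origin: centre of its underside, z to the stem (a knock may roll it over). None if it is absent
- mustard_jar: bystander: closed jar, 61 mm dia, 85 mm high; origin at the centre of its underside
- salt_shaker: bystander: shaker, 44 mm dia, 90 mm high; origin at the centre of its underside
- spice_jar: bystander: spice jar, 45 mm dia, 106 mm high, left of the slicer; origin at the centre of its underside
Things that resemble listed ones, but are neither listed nor needed, are in the scene too. What is shaped like the tomato_1 but blue is not meant.

How it is judged:
By the outcome, as a careful person would: the job done as asked, in the order asked, and still so for the second after the job is handed in, with the robot touching nothing.
Of tomato_1, tomato_2, tomato_3, tomato_4 only 2 to 4 are there at a start; the rules pass over those that are not, and their reading is None.
At some moment in a run one of tomato_1, tomato_2, tomato_3, tomato_4 may be knocked a few centimetres aside while the robot is not near it.
It also fails if it takes over 210 s, if anything falls off the work surface, if the arm or the gripper's body presses on something with over 40 N, if the wrist force passes 120 N, or if a joint passes its speed limit or range.

## Working session

There is one attempt and no reset: what is moved stays moved. The work goes in short steps, each a Python script; the robot and the scene stay as the last script left them, time stands still between calls to the robot, and variables do not carry over. Pictures are saved under pics/ and viewed, at most 19 in all, crops included, and the job is handed in when it is done.

```bash
ls; mkdir -p pics; cat > h.py <<'E'
import numpy as np, cv2
from cell import bot
def save(cam,name):
    im=bot.camera(cam); cv2.imwrite(f'pics/{name}.png',im[:,:,::-1]); return im
def ray(cam,px,T=None):
    c=bot.calibration(cam); K=np.array(c["mtx"]); k=c["k1"]
    d=np.linalg.inv(K)@np.array([px[0],px[1],1.0]); u=d[:2]; v=u.copy()
    for _ in range(30): v=u/(1+k*(v@v))
    d=np.array([v[0],v[1],1.0])
    if T is None: E=np.linalg.inv(np.array(c["extrinsics"]))
    else: E=T@np.array(c["hand_eye"])
    return E[:3,3],E[:3,:3]@d
def at(cam,px,z,T=None):
    o,d=ray(cam,px,T); return o+d*(z-o[2])/d[2]
def quat2R(q):
    w,x,y,z=q
    from scipy.spatial.transform import Rotation as Ro
    return Ro.from_quat([x,y,z,w]).as_matrix()
def tool():
    T=np.eye(4);T[:3,:3]=quat2R(bot.read_tool_rot());T[:3,3]=bot.read_position();return T
def proj(cam,p,T=None):
    c=bot.calibration(cam)
    E=np.array(c["extrinsics"]) if T is None else np.linalg.inv(T@np.array(c["hand_eye"]))
    q=E[:3,:3]@np.array(p)+E[:3,3]; u=q[:2]/q[2]; u=u*(1+c["k1"]*(u@u)); K=np.array(c["mtx"])
    return K[:2,:2]@u+K[:2,2]
def yawq(a): # tool down, y axis of tool at world angle a+pi/2 ; x axis at angle a
    return [0,np.cos(a/2),np.sin(a/2),0]
E
python3 - <<'E'
from h import *
print(bot.read_clock(),bot.read_tool_rot(),bot.calibration('top'),bot.calibration('wrist'))
save('top','top0');save('scene','scene0')
for n in ['slicer','stop','post_grip','thickness','mark','tomato_1','mustard_jar','salt_shaker','spice_jar','tray_floor']:
    print(n,[(np.round(d['bbox']).astype(int).tolist(),round(d['confidence'],2)) for d in bot.search_frame('top',n)])
E
```

```text
pics
0.0 [-3.18513418e-04  2.20591552e-01  9.75365882e-01 -8.13659983e-04] {'mtx': array([[408.08027326,   0.        , 322.94907375],
       [  0.        , 408.08027326, 199.49618682],
       [  0.        ,   0.        ,   1.        ]]), 'k1': -0.10347142783134713, 'extrinsics': array([[-0.02582381, -0.99952016,  0.01710488,  0.04809032],
       [-0.99014787,  0.02321857, -0.13808724,  0.56017106],
       [ 0.13762383, -0.0205023 , -0.99027235,  1.24224207],
       [ 0.        ,  0.        ,  0.        ,  1.        ]])} {'mtx': array([[332.46764742,   0.        , 312.86339406],
       [  0.        , 332.46764742, 194.94581232],
       [  0.        ,   0.        ,   1.        ]]), 'k1': -0.019076206182736078, 'hand_eye': array([[-1.37967042e-05, -9.52472897e-01, -3.04623343e-01,
         7.79510450e-02],
       [ 9.99999511e-01, -3.14344504e-04,  9.37577272e-04,
         8.06478824e-05],
       [-9.88773614e-04, -3.04623181e-01,  9.52472435e-01,
        -1.42383751e-01],
       [ 0.00000000e+00,  0.00000000e+00,  0.00000000e+00,
         1.00000000e+00]])}
slicer [([226, 138, 169, 106], 0.86)]
stop [([362, 197, 15, 16], 0.69), ([230, 177, 107, 60], 0.16)]
post_grip [([230, 176, 108, 64], 0.93)]
thickness []
mark [([364, 202, 12, 8], 0.37)]
tomato_1 [([413, 221, 20, 17], 0.86), ([389, 242, 21, 26], 0.83), ([409, 187, 14, 15], 0.65), ([452, 216, 17, 19], 0.62), ([449, 179, 16, 14], 0.6)]
mustard_jar [([428, 148, 26, 20], 0.77), ([230, 177, 107, 58], 0.5)]
salt_shaker [([367, 155, 7, 12], 0.74), ([407, 146, 18, 16], 0.72)]
spice_jar [([163, 234, 28, 14], 0.65), ([408, 145, 14, 14], 0.21)]
tray_floor [([228, 174, 108, 65], 0.78)]
```

View pics/top0.png

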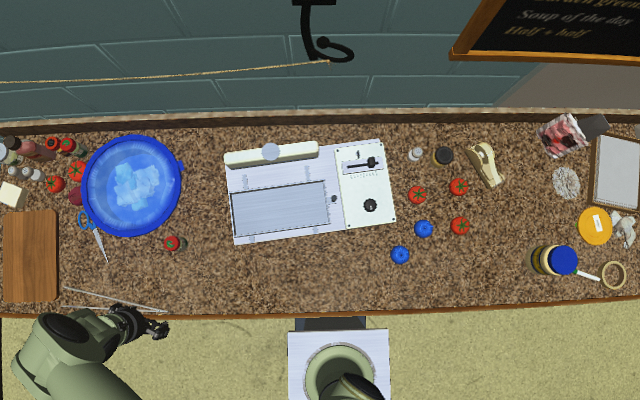

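View pics/scene0.png

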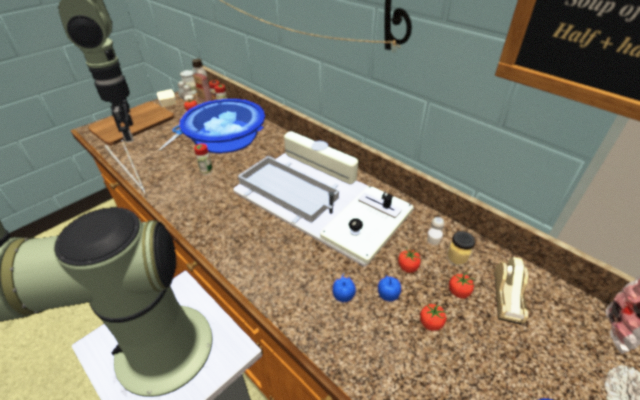

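The top view shows three red tomatoes at about (417,195), (459,187) and (460,226), with blue decoys at (423,229) and (400,255). The stop is at (370,205), the slider at (372,162) and the post at (333,199). The scene view agrees. Next I'll localise these and look at the panel from close by.

```bash
python3 - <<'E'
from h import *
for n,p,z in [('stop',(370,205),.092),('thk',(374,161),.104),('post',(333,198),.115),('t1',(417,195),.05),('t2',(459,187),.05),('t3',(460,226),.05),('b1',(423,229),.05),('b2',(400,255),.05),('salt',(416,153),.09),('must',(444,155),.085),('panFR',(379,140),.05),('panNR',(396,221),.05),('panNL',(344,230),.05),('panFL',(333,149),.05),('trayNL',(233,238),.07),('trayNR',(328,231),.07),('trayFL',(230,192),.07),('trayFR',(325,180),.07)]:
    print(n,np.round(at('top',p,z),3))
s=at('top',(370,205),.092)
# look at panel: tool x axis toward -x (camera on the robot side)? try both
for a in (0,np.pi,np.pi/2,-np.pi/2):
    print(a,bot.solve_ik([s[0],s[1],.25],yawq(a)))
E
```

```text
stop [ 0.534 -0.106  0.092]
thk [ 0.666 -0.122  0.104]
post [0.554 0.006 0.115]
t1 [ 0.567 -0.262  0.05 ]
t2 [ 0.59  -0.399  0.05 ]
t3 [ 0.466 -0.393  0.05 ]
b1 [ 0.46  -0.275  0.05 ]
b2 [ 0.382 -0.198  0.05 ]
salt [ 0.692 -0.256  0.09 ]
must [ 0.686 -0.346  0.085]
panFR [ 0.747 -0.15   0.05 ]
panNR [ 0.487 -0.191  0.05 ]
panNL [ 0.463 -0.028  0.05 ]
panFL [ 0.72  -0.002  0.05 ]
trayNL [0.446 0.31  0.07 ]
trayNR [0.46  0.022 0.07 ]
trayFL [0.587 0.32  0.07 ]
trayFR [0.617 0.027 0.07 ]
0 [-0.33140753  0.30350995 -0.17584105  1.09144533  0.          2.81018512]
3.141592653589793 [-0.33140753  0.30350995 -0.17584105  1.09144533  0.         -0.33140753]
1.5707963267948966 [-0.33140753  0.30350995 -0.17584105  1.09144533  0.          1.2393888 ]
-1.5707963267948966 [-0.33140753  0.30350995 -0.17584105  1.09144533  0.         -1.90220386]
```

```bash
python3 - <<'E'
from h import *
bot.move_pose([0.5,-0.1,.33],yawq(np.pi))
T=tool(); save('wrist','w1'); np.save('T1.npy',T)
for n in ['stop','post_grip','thickness','mark','tomato_1']:
    print(n,[(np.round(d['bbox']).astype(int).tolist(),round(d['confidence'],2)) for d in bot.search_frame('wrist',n)])
print(bot.read_clock())
E
```

```text
stop [([290, 169, 34, 35], 0.61)]
post_grip [([387, 112, 253, 137], 0.71)]
thickness [([296, 264, 13, 35], 0.62)]
mark [([324, 280, 9, 24], 0.66)]
tomato_1 [([76, 195, 49, 45], 0.79), ([208, 30, 46, 49], 0.77), ([57, 101, 56, 47], 0.74), ([150, 99, 52, 44], 0.68), ([169, 177, 51, 44], 0.65)]
3.25
```

View pics/w1.png

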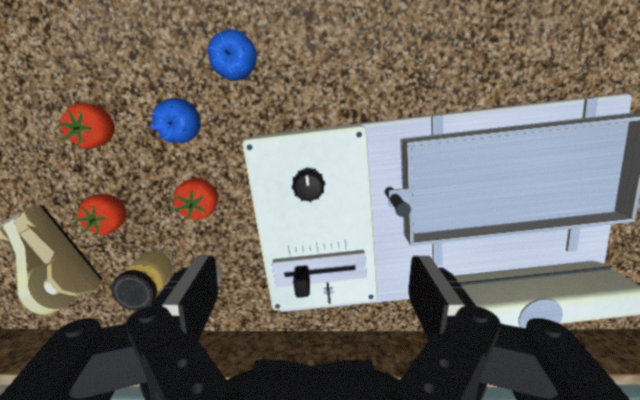

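The wrist view (down is +x, left is -y) shows the stop at (308,184), the slider at (302,281) and the tab at (329,292). The post button is at (391,191). The red tomatoes are at (86,125), (101,214) and (195,199), and the blue ones are the other two.

```bash
python3 - <<'E'
from h import *
T=np.load('T1.npy')
im=cv2.imread('pics/w1.png'); cv2.imwrite('pics/w1c.png',cv2.resize(im[160:320,235:435],None,fx=4,fy=4,interpolation=cv2.INTER_CUBIC)[:600,:800])
P={}
for n,p,z in [('stop',(308,184),.092),('post',(391,191),.115),('NR',(245,142),.05),('NL',(367,127),.05),('FL',(376,303),.05),('FR',(276,312),.05),('trNL',(402,139),.07),('trFL',(411,243),.07),('t1',(195,199),.06),('t2',(101,214),.06),('t3',(86,125),.06)]:
    P[n]=at('wrist',p,z,T); print(n,np.round(P[n],3))
for a,b in [('NR','FR'),('NL','FL'),('trNL','trFL')]:
    d=P[b]-P[a]; print(np.arctan2(d[1],d[0]),np.hypot(*d[:2]))
for a,b in [('NR','NL'),('FR','FL')]:
    d=P[b]-P[a]; print(np.arctan2(-d[0],d[1]),np.hypot(*d[:2]))
E
```

```text
stop [ 0.53  -0.105  0.092]
post [ 0.532 -0.011  0.115]
NR [ 0.487 -0.185  0.05 ]
NL [ 0.468 -0.031  0.05 ]
FL [ 0.727 -0.004  0.05 ]
FR [ 0.743 -0.154  0.05 ]
trNL [0.48  0.009 0.07 ]
trFL [0.618 0.032 0.07 ]
t1 [ 0.56  -0.253  0.06 ]
t2 [ 0.581 -0.382  0.06 ]
t3 [ 0.464 -0.378  0.06 ]
0.12019238284072083 0.25771182397702797
0.10275757537332925 0.2602288455280111
0.16838806937241582 0.14032598121311343
0.12218610985750354 0.15520489163634915
0.10580386630175302 0.15068337087941974
```

View pics/w1c.png

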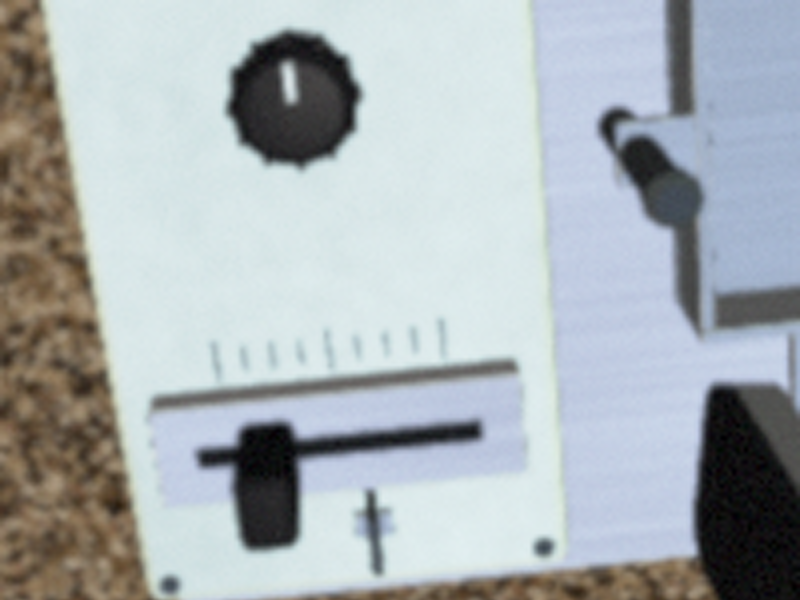

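```bash
python3 - <<'E'
from h import *
T=np.load('T1.npy')
for n,p,z in [('stop',(309,186),.092),('post',(403,210),.115),('thk',(302,289),.104),('markbn',(327.5,282.5),.05),('marktf',(329.5,304),.076)]:
    print(n,np.round(at('wrist',p,z,T),4))
s=at('wrist',(309,186),.092,T)
q=yawq(np.pi+.11)
bot.set_gripper(0)
bot.move_pose([s[0],s[1],.13],q)
bot.move_linear([s[0],s[1],.098],speed=.08)
r=bot.move_linear([s[0],s[1],.077],speed=.015,until_force=12)
print(r,bot.read_position(),bot.read_ft_force())
bot.move_linear([s[0],s[1],.16]); T=tool();save('wrist','w2');np.save('T2.npy',T);print(bot.read_clock())
E
```

```text
stop [ 0.5327 -0.1034  0.092 ]
post [0.5546 0.0046 0.115 ]
thk [ 0.6666 -0.1126  0.104 ]
markbn [ 0.6914 -0.0773  0.05  ]
marktf [ 0.7095 -0.0753  0.076 ]
True [ 0.53266261 -0.10342373  0.08197893] [-0.95904764  0.65804524  5.63198996]
7.1333
```

View pics/w2.png

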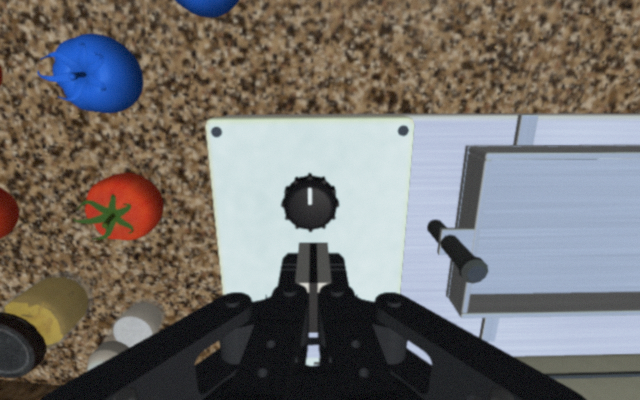

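```bash
python3 - <<'E'
from h import *
T=np.load('T2.npy')
for z in (.082,.092):
    print(z,at('wrist',(310,203),z,T), np.linalg.norm(at('wrist',(339.5,205),z-.011,T)-at('wrist',(282,205),z-.011,T)))
print('post',at('wrist',(473,270),.115,T)); print('tray',at('wrist',(468,147),.07,T),at('wrist',(462,313),.07,T))
print('t1', at('wrist',(124,207),.035,T))
bot.set_gripper(1)
bot.move_pose([.52,-.3,.25],yawq(np.pi+.11))
T=tool();save('wrist','w3');np.save('T3.npy',T)
for n in ['tomato_1','mustard_jar','salt_shaker']:
    print(n,[(np.round(d['bbox']).astype(int).tolist(),round(d['confidence'],2)) for d in bot.search_frame('wrist',n)])
E
```

```text
0.082 [ 0.5306146  -0.10516355  0.082     ] 0.04228913315178852
0.092 [ 0.52717423 -0.10546821  0.092     ] 0.04045616851249263
post [0.55295251 0.00227085 0.115     ]
tray [0.48124573 0.00113132 0.07      ] [0.61714367 0.03116144 0.07      ]
t1 [ 0.56783203 -0.26167658  0.035     ]
tomato_1 [([190, 188, 55, 57], 0.89), ([193, 75, 58, 58], 0.88), ([310, 85, 57, 55], 0.67), ([311, 182, 52, 54], 0.62), ([394, 8, 63, 65], 0.6)]
mustard_jar [([232, 261, 56, 73], 0.68)]
salt_shaker [([310, 281, 30, 60], 0.82)]
```

View pics/w3.png

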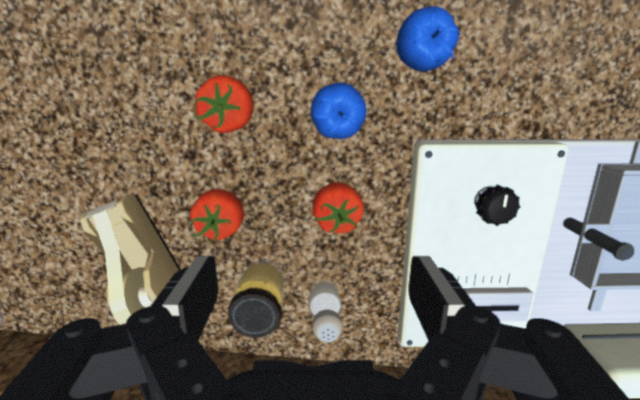

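Three red tomatoes are upright and clear of the jars. I'll pick each one with a fresh close look and place it in the tray.

```bash
cat >> h.py <<'E'
YAW=.11
X=np.array([np.cos(YAW),np.sin(YAW)]); Y=np.array([-np.sin(YAW),np.cos(YAW)])
TRAY=np.array([.534,.168]); Q=yawq(np.pi/2+YAW)
def reds(T,im,z=.034):
    h=cv2.cvtColor(im,cv2.COLOR_RGB2HSV)
    m=((h[...,0]<8)|(h[...,0]>172))&(h[...,1]>150)&(h[...,2]>70)
    m=cv2.morphologyEx(m.astype(np.uint8),cv2.MORPH_OPEN,np.ones((3,3)))
    m=cv2.morphologyEx(m,cv2.MORPH_CLOSE,np.ones((15,15)))
    out=[]
    for c in cv2.findContours(m,cv2.RETR_EXTERNAL,cv2.CHAIN_APPROX_NONE)[0]:
        if cv2.contourArea(c)<500: continue
        (u,v),r=cv2.minEnclosingCircle(c)
        p=at('wrist',(u,v),z,T); e=at('wrist',(u+r,v),z,T); out.append((p[:2],np.linalg.norm(p-e)))
    return out
def look(p):
    T=tool(); r=reds(T,bot.camera('wrist'))
    return min(r,key=lambda o:np.linalg.norm(o[0]-p)) if r else None
def pick(p,slot):
    bot.set_gripper(.92)
    bot.move_pose([p[0],p[1],.2],Q)
    f=look(p); print('seen',f)
    if f is None or np.linalg.norm(f[0]-p)>.06: return False
    p=f[0]; bot.move_linear([p[0],p[1],.13],speed=.25)
    f=look(p); print('seen',f); 
    if f is not None and np.linalg.norm(f[0]-p)<.02: p=f[0]
    bot.move_linear([p[0],p[1],.06],speed=.2)
    if bot.move_linear([p[0],p[1],.016],speed=.08,until_force=8): print('contact!',bot.read_position()); return False
    bot.set_gripper(.5,25); w=bot.read_gripper_width(); print('w',w,bot.read_finger_force())
    bot.move_linear([p[0],p[1],.2],speed=.25)
    if bot.read_gripper_width()<.55: print('lost'); return False
    d=TRAY+slot*Y
    bot.move_pose([d[0],d[1],.2],Q); bot.move_linear([d[0],d[1],.1],speed=.2)
    r=bot.move_linear([d[0],d[1],.057],speed=.05,until_force=5); print('placed',r,bot.read_position(),bot.read_gripper_width())
    bot.set_gripper(.88); bot.move_linear([d[0],d[1],.2],speed=.2); print(bot.read_clock()); return True
E
python3 - <<'E'
from h import *
T=np.load('T3.npy'); im=cv2.imread('pics/w3.png')[:,:,::-1].copy()
R=reds(T,im); print(R)
p=min(R,key=lambda o:np.linalg.norm(o[0]-[.566,-.26]))[0]
print(pick(p,.095)); T=tool(); save('wrist','w4'); np.save('T4.npy',T)
E
```

```text
[(array([ 0.59026615, -0.40199537]), np.float64(0.030783249325886615)), (array([ 0.56831158, -0.26442735]), np.float64(0.029522980151636243)), (array([ 0.46774271, -0.39764414]), np.float64(0.03122916865022923))]
seen (array([ 0.56948881, -0.2627431 ]), np.float64(0.02943128353985004))
seen (array([ 0.56948005, -0.26266891]), np.float64(0.029538380855131486))
w 0.6482006698436171 26.438593132188544
placed True [0.52302058 0.26227719 0.05797749] 0.6461786107656351
18.225
True
```

View pics/w4.png

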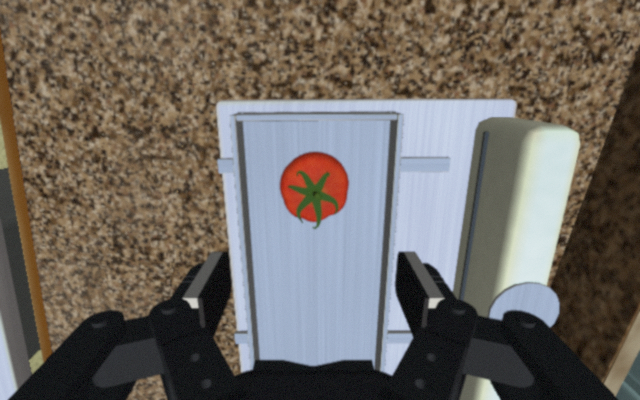

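The first tomato stands upright at (314,188), centred in the tray, and the yaw matches. Next come the other two.

```bash
python3 - <<'E'
from h import *
ok=pick(np.array([.468,-.398]),0.0); print(ok)
if ok: print(pick(np.array([.590,-.402]),-.095))
T=tool(); save('wrist','w5'); save('top','top5'); print(bot.search_frame('top','tomato_1'))
E
python3 -c "
import cv2,numpy as np
a=cv2.imread('pics/w5.png');b=cv2.imread('pics/top5.png')[120:290,140:500]
b=cv2.resize(b,(640,302));cv2.imwrite('pics/c5.png',cv2.resize(np.vstack([a,b]),None,fx=.85,fy=.85))"
```

```text
seen (array([ 0.46770029, -0.39633091]), np.float64(0.029491133197233725))
seen (array([ 0.46810017, -0.39657003]), np.float64(0.029474256549856744))
w 0.5929239696541675 26.365807943511754
placed True [0.53344766 0.16790762 0.05799629] 0.598612352822815
28.5583
True
seen (array([ 0.59291127, -0.40080116]), np.float64(0.029516861679347438))
seen (array([ 0.59338965, -0.40111329]), np.float64(0.029858928595554696))
w 0.5826401709701262 26.336402862507384
placed True [0.54391072 0.07355721 0.05805189] 0.5862816829525919
38.25
True
[{'bbox': [411.5, 221.0, 21.2, 18.5], 'confidence': 0.69}, {'bbox': [387.3, 242.2, 22.7, 23.9], 'confidence': 0.64}, {'bbox': [251.2, 199.7, 18.7, 12.8], 'confidence': 0.54}, {'bbox': [275.9, 201.4, 3.9, 13.3], 'confidence': 0.48}, {'bbox': [367.2, 158.8, 7.5, 5.6], 'confidence': 0.16}]
```

View pics/c5.png

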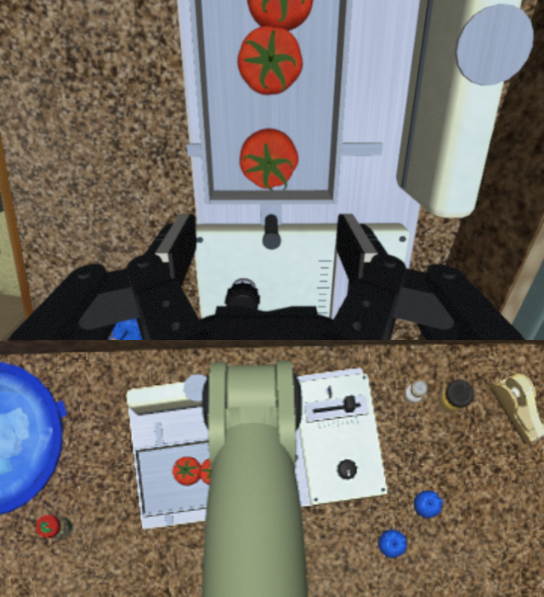

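All three tomatoes are in the tray; the middle one has shifted next to the first but is still inside. Next I'll grip the post at about (320,282) full-res and slide the carriage home.

```bash
python3 - <<'E'
from h import *
T=tool(); pp=at('wrist',(319.5,281),.115,T); print(pp, TRAY-.168*Y)
p=pp[:2]
bot.set_gripper(.5)
bot.move_linear([p[0],p[1],.15],speed=.2)
print(bot.move_linear([p[0],p[1],.075],speed=.08,until_force=8))
bot.set_gripper(0,40); print(bot.read_gripper_width(),bot.read_finger_force(),bot.read_ft_force())
a=np.array(bot.read_position()); e=a[:2]+.084*X
r=bot.move_linear([e[0],e[1],.075],speed=.04,until_force=14)
b=np.array(bot.read_position()); print(r,(b-a)[:2]@X,bot.read_ft_force())
bot.set_gripper(.5); print(bot.read_ft_force())
bot.move_linear([b[0],b[1],.2],speed=.2)
T=tool();save('wrist','w6');np.save('T6.npy',T); print(bot.read_clock())
E
```

```text
[0.55524718 0.01029836 0.115     ] [0.55244275 0.00101538]
False
0.1514978781484355 38.96094024181366 [-1.02834885 -0.21084753  4.73570878]
True 0.05525860744142512 [-2.56269661  0.45301594  6.11117049]
[-0.45259609  1.16095941  0.01951943]
43.4
```

View pics/w6.png

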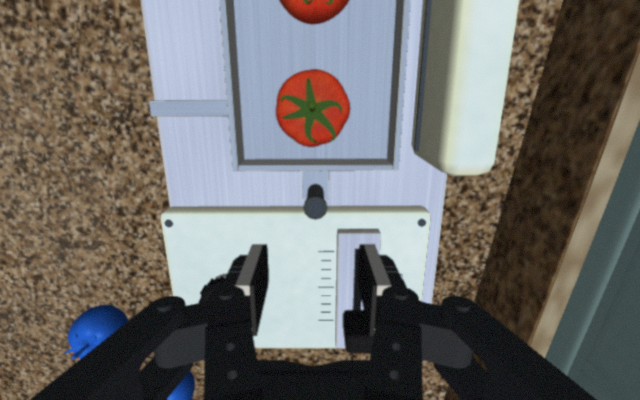

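The carriage stopped about 25 mm short of the hood. The post is at (316,206), so I'll regrip it and push on with a higher threshold.

```bash
python3 - <<'E'
from h import *
T=tool(); p=at('wrist',(316,207),.115,T)[:2]; print(p,T[:2,3])
bot.move_linear([p[0],p[1],.15],speed=.2)
print(bot.move_linear([p[0],p[1],.075],speed=.08,until_force=8))
bot.set_gripper(0,40); print(bot.read_gripper_width())
a=np.array(bot.read_position())
for k in range(1,5):
    e=a[:2]+.01*k*X
    r=bot.move_linear([e[0],e[1],.075],speed=.02,until_force=20)
    b=np.array(bot.read_position()); print(r,(b-a)[:2]@X,bot.read_ft_force(),bot.read_finger_force())
    if r: break
bot.set_gripper(.5)
bot.move_linear([b[0],b[1],.2],speed=.2)
T=tool();save('wrist','w7');np.save('T7.npy',T); print(bot.read_clock())
E
```

```text
[0.61128563 0.01400944] [0.60936021 0.0167431 ]
False
0.14919290361453671
True -0.0001459265412443945 [-2.77038059 -0.64535462  5.53129408] 40.6430447101593
46.8
```

View pics/w7.png

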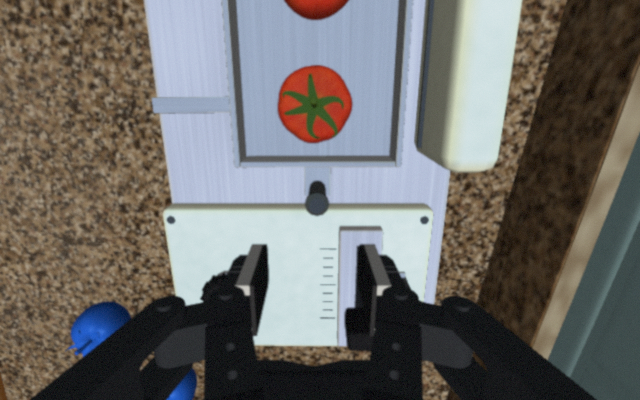

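```bash
python3 - <<'E'
from h import *
T=np.load('T7.npy')
L=lambda px,z:(lambda p:np.round([p[:2]@X,p[:2]@Y],4))(at('wrist',px,z,T))
print('panel near',L((164,206),.05),'far',L((432,206),.05))
print('tray near/far',L((229,120),.07),L((402,120),.07)); print('post',L((317,204),.115))
print('hood top near',[L((c,120),.12) for c in (420,428,434)],'base',[L((c,120),.02) for c in (416,420)])
im=cv2.imread('pics/w7.png'); cv2.imwrite('pics/w7c.png',cv2.resize(im[40:240,370:520],None,fx=3,fy=3,interpolation=cv2.INTER_CUBIC))
E
```

```text
panel near [ 0.4648 -0.0797] far [ 0.7152 -0.0781]
tray near/far [0.538  0.0013] [0.6765 0.0015]
post [ 0.6093 -0.0541]
hood top near [array([0.676 , 0.0058]), array([0.6812, 0.0059]), array([0.6851, 0.0059])] base [array([ 0.7018, -0.0028]), array([ 0.7056, -0.0027])]
```

View pics/w7c.png

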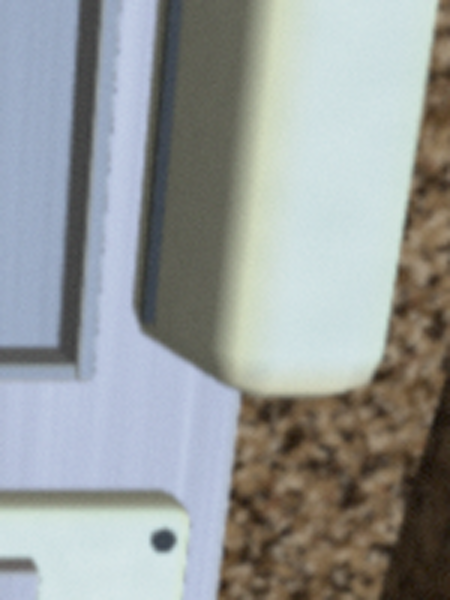

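The carriage is still about 20 mm short of the hood and nothing visible blocks it. I'll regrip and advance in small steps while watching the force.

```bash
python3 - <<'E'
from h import *
T=tool(); p=at('wrist',(317,204),.115,T)[:2]
bot.move_linear([p[0],p[1],.15],speed=.2)
bot.move_linear([p[0],p[1],.077],speed=.08,until_force=8)
bot.set_gripper(0,60); print(bot.read_gripper_width(),bot.read_ft_force())
a=np.array(bot.read_position())
for k in range(1,15):
    e=a[:2]+.002*k*X
    r=bot.move_linear([e[0],e[1],a[2]],speed=.02,until_force=35)
    f=np.array(bot.read_ft_force())
    b=np.array(bot.read_position()); print(r,np.round((b-a)[:2]@X,4),np.round(f,1),np.round(bot.read_moment(),2))
    if r or abs(f[:2]@X)>18: break
print(bot.read_clock())
E
```

```text
0.14332133775284506 [-4.45367209 -0.30483289  5.96242611]
False -0.0 [-7.6 -1.   4.8] [-0.13  0.81 -0.  ]
False -0.0 [-12.4  -0.9   9.5] [-0.33  1.78 -0.04]
False -0.0001 [-17.6  -3.4  12.8] [-0.42  2.77 -0.05]
False -0.0001 [-23.7  -3.6  17.6] [-0.56  3.76 -0.01]
49.6417
```

It is a real hard stop. It could be the end of travel or the gripper touching the hood. I'll test by pushing the post from behind with shut fingers, which keeps the gripper clear of the hood.

```bash
python3 - <<'E'
from h import *
T=np.load('T7.npy'); p=at('wrist',(317,204),.115,T)[:2]
bot.set_gripper(.5); c=bot.read_position()
bot.move_linear([c[0],c[1],.16],speed=.2)
bot.set_gripper(0); s=p-.032*X; q=yawq(np.pi+YAW)
bot.move_pose([s[0],s[1],.16],q); print(bot.move_linear([s[0],s[1],.08],speed=.1,until_force=8))
a=np.array(bot.read_position())
for k in range(1,26):
    e=a[:2]+.002*k*X
    r=bot.move_linear([e[0],e[1],.08],speed=.03,until_force=30)
    f=np.array(bot.read_ft_force()); b=np.array(bot.read_position()); print(r,np.round((b-p.tolist()[0:0] if 0 else b[:2]-p)@X,4),np.round(f,1))
    if r or abs(f[:2]@X)>16: break
bot.move_linear([s[0],s[1],.08]); bot.move_linear([s[0],s[1],.2]); 
T=tool();save('wrist','w8');np.save('T8.npy',T);S=save('scene','s8'); print(bot.read_clock())
a=cv2.imread('pics/w8.png');b=cv2.imread('pics/s8.png')[110:290,210:450]
cv2.imwrite('pics/c8.png',np.vstack([cv2.resize(a,(400,250)),cv2.resize(b,(400,300))]))
E
```

```text
False
False -0.0287 [-0.7 -0.1  0. ]
False -0.0272 [ 0.5 -0.1  0.4]
False -0.0253 [-1.3 -0.3 -0.3]
False -0.0233 [ 0.4 -0.   0.8]
False -0.0213 [0.5 0.1 0.4]
False -0.0193 [-0.9 -0.  -0.7]
False -0.0185 [-4.  -0.4  2.4]
False -0.0185 [-8.7 -2.9  6.1]
False -0.0185 [-15.   -2.8  11. ]
False -0.0184 [-19.8  -3.7  15.3]
57.2833
```

View pics/c8.png

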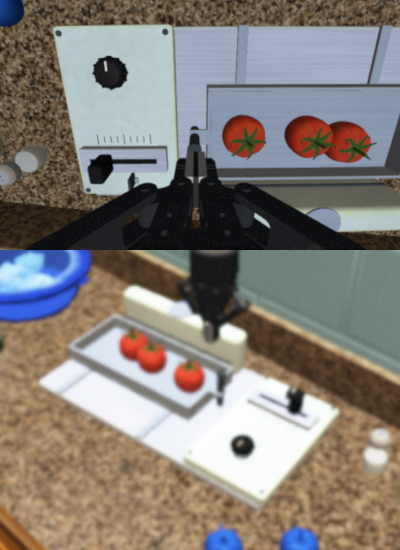

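The carriage stops at the same place when pushed from behind, so the gripper isn't the cause. To confirm this is home, I'll check that the full travel back is 80 mm and then push it home again.

```bash
python3 - <<'E'
from h import *
T=np.load('T7.npy'); p=at('wrist',(317,204),.115,T)[:2]
bot.set_gripper(.5); bot.move_pose([p[0],p[1],.17],Q)
bot.move_linear([p[0],p[1],.077],speed=.1,until_force=8)
bot.set_gripper(0,60); print(bot.read_gripper_width())
a=np.array(bot.read_position())
def step(d,n,z):
    a=np.array(bot.read_position())
    for k in range(1,n):
        e=a[:2]+d*k*X
        r=bot.move_linear([e[0],e[1],z],speed=.06,until_force=25)
        f=np.array(bot.read_ft_force())
        if r or abs(f[:2]@X)>14: print('stop',r,f); break
    return np.array(bot.read_position())
b=step(-.005,20,a[2]); print('pulled',(b-a)[:2]@X)
c=step(.005,22,a[2]); print('home',(c-a)[:2]@X)
bot.set_gripper(.5); c=bot.read_position(); bot.move_linear([c[0],c[1],.2],speed=.2); T=tool();save('wrist','w9');np.save('T9.npy',T); print(bot.read_clock())
E
```

```text
0.14242485589324488
stop False [ 15.68941943  -3.21289535 -15.21309327]
pulled -0.0800369657233252
stop True [3.50715279 2.28150379 2.07177252]
home -0.07646670531803844
66.3083
```

The travel is exactly 80.0 mm, so that hard stop was home. The return push stopped early because pull tension had stored up. I'll push it home again now.

```bash
python3 - <<'E'
from h import *
c=np.array(bot.read_position()); T=np.load('T7.npy'); p=at('wrist',(317,204),.115,T)[:2]
g=p-.078*X   # carriage near the out end
bot.move_linear([g[0],g[1],.15],speed=.2)
bot.move_linear([g[0],g[1],.077],speed=.1,until_force=8)
bot.set_gripper(0,60); print(bot.read_gripper_width())
a=np.array(bot.read_position())
for k in range(1,40):
    e=a[:2]+.004*k*X
    r=bot.move_linear([e[0],e[1],.077],speed=.05,until_force=28)
    f=np.array(bot.read_ft_force())
    if r or f[:2]@X<-16: print('stop',r,f); break
b=np.array(bot.read_position()); print('travel',(b-a)[:2]@X,'rel home',(b[:2]-p)@X)
bot.set_gripper(.5); c=bot.read_position(); bot.move_linear([c[0],c[1],.2],speed=.2); print(bot.read_clock())
# close look at slider
s=np.array([.667,-.113])
bot.set_gripper(.55); v=s-.07*X+.02*Y
bot.move_pose([v[0],v[1],.19],yawq(np.pi+YAW)); T=tool();save('wrist','w10');np.save('T10.npy',T)
E
python3 -c "
import cv2
a=cv2.imread('pics/w10.png');cv2.imwrite('pics/w10.png',cv2.resize(a,(800,500)))"
```

```text
0.14870143502306993
stop False [-21.70998148  -1.24165272  24.77879782]
travel 0.07672803122682015 rel home -0.0005667037880131055
74.3833
```

View pics/w10.png

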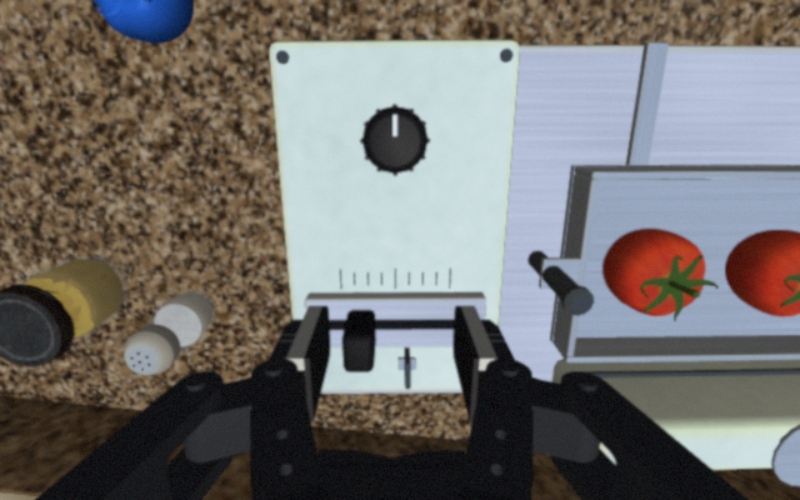

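The carriage is home. At 800-px scale the slider grip top is at about (359,355) and the index tab at (406,349)-(408,388).

```bash
python3 - <<'E'
from h import *
T=np.load('T10.npy'); k=.8
L=lambda px,z:(lambda p:np.round([p[:2]@X,p[:2]@Y],4))(at('wrist',(px[0]*k,px[1]*k),z,T))
print('top',L((360,345),.104),L((359,360),.104),L((345,365),.104),L((374,365),.104))
print('mark',L((406,349),.05),L((407.5,388),.076),L((407,370),.076))
print('collar corners',L((283,57),.05),L((507,56),.05),'track',L((306,297),.064),L((486,297),.064),'stop',L((395,141),.082))
a=cv2.imread('pics/w10.png'); cv2.imwrite('pics/w10c.png',cv2.resize(a[260:400,310:500],None,fx=4,fy=4,interpolation=cv2.INTER_CUBIC))
E
```

```text
top [ 0.6425 -0.1846] [ 0.6533 -0.1855] [ 0.657  -0.1945] [ 0.657 -0.176]
mark [ 0.6791 -0.1535] [ 0.6955 -0.1531] [ 0.6801 -0.1537]
collar corners [ 0.4703 -0.2327] [ 0.4697 -0.0924] track [ 0.6282 -0.2253] [ 0.6283 -0.0979] stop [ 0.5196 -0.1628]
```

View pics/w10c.png

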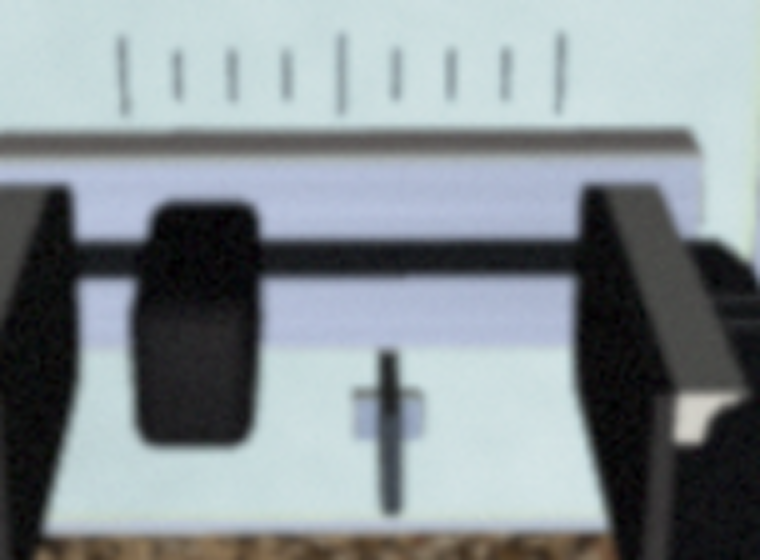

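```bash
python3 - <<'E'
from h import *
W=lambda lx,ly:lx*X+ly*Y
s=W(.648,-.1857)
bot.move_linear([s[0],s[1],.14],speed=.15)
print(bot.move_linear([s[0],s[1],.072],speed=.06,until_force=6))
bot.set_gripper(0,25); print(bot.read_gripper_width(),bot.read_ft_force())
e=W(.648,-.1533); bot.move_linear([e[0],e[1],.072],speed=.04); b=np.array(bot.read_position()); print(b[:2]@X,b[:2]@Y,bot.read_ft_force())
bot.set_gripper(.55); bot.move_linear([b[0],b[1],.15],speed=.15)
v=W(.585,-.1533); bot.move_linear([v[0],v[1],.17]); 
T=tool();a=save('wrist','w11');np.save('T11.npy',T)
u=proj('wrist',[*W(.66,-.1533),.08],T); print(u)
x,y=int(u[0]),int(u[1]); cv2.imwrite('pics/w11c.png',cv2.resize(a[y-60:y+50,x-75:x+75,::-1],None,fx=5,fy=5,interpolation=cv2.INTER_CUBIC)); print(x-75,y-60,bot.read_clock())
E
```

```text
False
0.2303188562541629 [-0.58608074 -0.41390369  1.89518344]
0.6480478504609241 -0.152302646073597 [-0.71603981 -0.55989353  6.16310201]
[312.67123097 287.49566776]
237 227 81.2167
```

View pics/w11c.png

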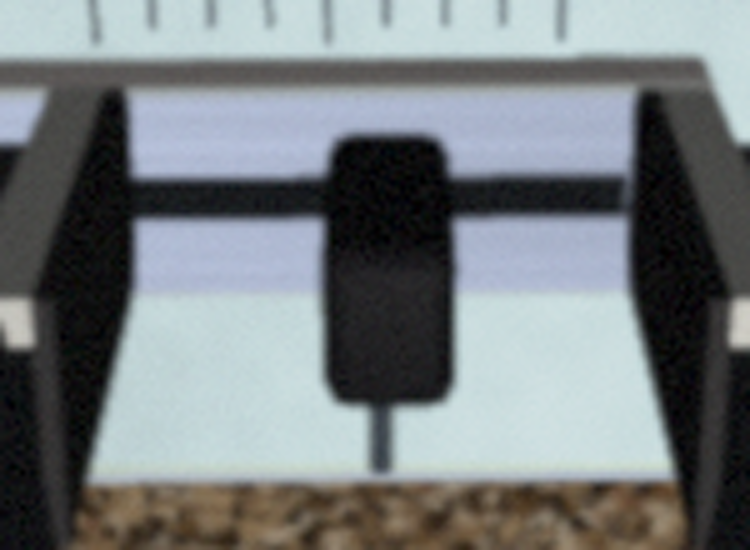

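The slider is about 1.4 mm too far left (block centre at 389 in the crop, tab at 380), so I'll nudge it back.

```bash
python3 - <<'E'
from h import *
W=lambda lx,ly:lx*X+ly*Y
s=W(.648,-.1523)
bot.move_linear([s[0],s[1],.13],speed=.15)
bot.move_linear([s[0],s[1],.072],speed=.06,until_force=6)
bot.set_gripper(0,25); y0=np.array(bot.read_position())[:2]@Y; t=-.1536
c=t
for i in range(4):
    e=W(.648,c); bot.move_linear([e[0],e[1],.072],speed=.02); y=np.array(bot.read_position())[:2]@Y; print(y0,c,y)
    if abs(y-t)<.0003: break
    c+=t-y
bot.set_gripper(.55); b=bot.read_position(); print(np.array(b[:2])@Y); bot.move_linear([b[0],b[1],.15],speed=.15)
v=W(.585,-.1533); bot.move_linear([v[0],v[1],.17]); 
T=tool();a=save('wrist','w12')
g=a.astype(int).sum(2)
for r in (295,302,317,319):
    row=g[r,285:345]; print(r,285+np.where(row<260)[0])
# stop
u=at('wrist',(0,0),.1,T); print(bot.read_clock())
E
```

```text
-0.1523866480150698 -0.1536 -0.15352775340900357
-0.15363675921253211
295 [300 301 302 303 304 305 306 307 308 309 310 311 312 313 314 315 316 317
 318 319 320 321 322 323 324 325]
302 [301 302 303 304 305 306 307 308 309 310 311 312 313 314 315 316 317 318
 319 320 321 322 323 324 325]
317 [312 313]
319 [312 313]
85.2667
```

The block (cols 301–325) is now centred on the tab (312–313). Next is the clockwise twist of the stop.

```bash
python3 - <<'E'
from h import *
p=.518*X-.1625*Y
a0=np.pi+YAW
bot.set_gripper(.68)
bot.move_pose([p[0],p[1],.15],yawq(a0))
print(bot.move_linear([p[0],p[1],.058],speed=.07,until_force=6))
bot.set_gripper(0,30); print(bot.read_gripper_width(),bot.read_ft_force())
for d in np.linspace(.1,.92,6):
    bot.move_pose([p[0],p[1],.058],yawq(a0-d)); print(np.round(bot.read_ft_force(),1),np.round(bot.read_moment(),2))
bot.set_gripper(.7); bot.wait(.3)
bot.move_linear([p[0],p[1],.16],speed=.15)
bot.move_pose([p[0]-.03,p[1],.2],yawq(a0)); T=tool(); a=save('wrist','w13'); np.save('T13.npy',T); print(bot.read_clock())
top=save('top','top13')
E
python3 - <<'E'
import cv2,numpy as np
a=cv2.imread('pics/w13.png');cv2.imwrite('pics/c13.png',cv2.resize(a,(800,500)))
E
```

```text
False
0.45632512279780996 [-1.32882924 -1.51163893  5.60759106]
[-2.1 -2.4  6.4] [-0.36  0.32  0.11]
[-3.7 -0.3 12.8] [-0.19  0.76  0.06]
[-5.3  0.1 18.2] [0.03 1.08 0.19]
[-7.   0.8 23.7] [0.2  1.45 0.18]
[-8.3  2.5 29.5] [0.39 1.72 0.13]
[-9.6  3.6 35.6] [0.52 2.12 0.29]
91.7583
```

View pics/c13.png

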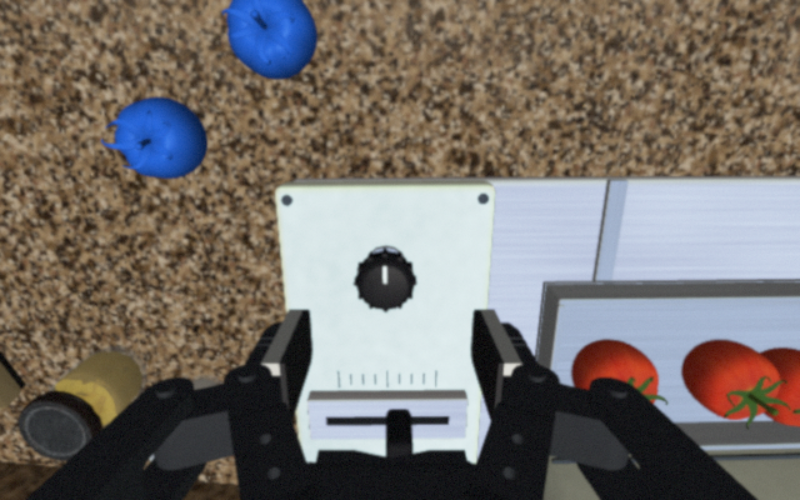

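```bash
python3 - <<'E'
from h import *
T=np.load('T13.npy')
for z in (.082,.092):
    p=at('wrist',(308,223.5),z,T)[:2]; print(z,p@X,p@Y,np.linalg.norm(at('wrist',(332.5,224),z-.011,T)-at('wrist',(283.5,224),z-.011,T)))
# previous latched views for comparison
T=np.load('T10.npy')
for z in (.082,.092):
    p=at('wrist',(395*.8,141*.8),z,T)[:2]; print('latched view',z,p@X,p@Y,np.linalg.norm(at('wrist',(429*.8,112),z-.011,T)-at('wrist',(361*.8,112),z-.011,T)))
t=proj('wrist',[*(.518*X-.1625*Y),.056],np.load('T13.npy')); print('collar',t*1.25)
E
```

```text
0.082 0.518226054091316 -0.16284580951928773 0.04308508922432845
0.092 0.5140625303944548 -0.16269706259744082 0.04149332291743447
latched view 0.082 0.5196006314804882 -0.16277563876227483 0.041625689779766266
latched view 0.092 0.5189251557677977 -0.1628766622924607 0.040032715287421625
collar [385.91406499 265.4227078 ]
```

```bash
python3 - <<'E'
from h import *
bot.move_pose([.4,.3,.33],yawq(np.pi+YAW)); save('scene','s14'); save('top','t14'); print(bot.read_clock())
L=[]
for n in ('scene0','s8','s14'):
    a=cv2.imread(f'pics/{n}.png'); g=a[200:250,335:375].astype(int).sum(2); ys,xs=np.where(g<150); print(n,ys.min()+200,ys.max()+200,ys.mean()+200,xs.mean()+335,len(ys))
p=.518*X-.1625*Y
print(proj('scene',[*p,.092]),proj('scene',[*p,.082]))
a=cv2.imread('pics/s14.png')[120:320,190:510]; b=cv2.imread('pics/t14.png')[120:290,140:500]
cv2.imwrite('pics/c14.png',np.vstack([cv2.resize(a,(480,300)),cv2.resize(b,(480,227))]))
E
```

```text
93.5167
scene0 220 229 225.09375 355.8125 64
s8 223 231 227.71666666666667 355.68333333333334 60
s14 200 229 224.484375 356.4375 64
[355.14903594 221.36301408] [354.92101178 223.98215676]
```

View pics/c14.png

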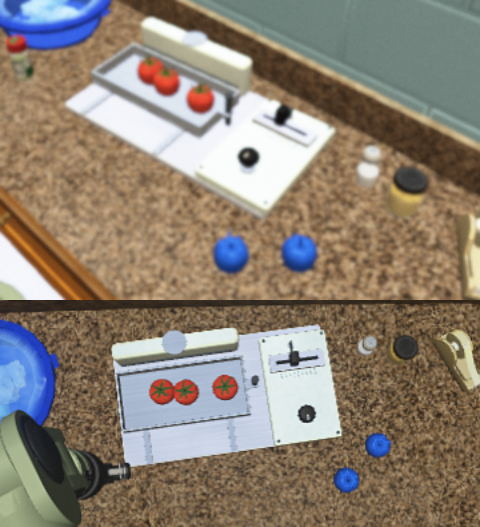

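The stop is up again: its rows in the scene view match the start image, not the latched one. All three red tomatoes are in the tray, the carriage is home, the slider is level with the tab and the bystanders are undisturbed.

```bash
python3 -c "
from cell import bot
print(bot.close_job())"
```

```text
the job is handed in; nothing more can be done
None
```

The job is done and handed in at about 94 s: with the stop latched, I put all three red tomatoes in the tray, slid the carriage fully home and set the thickness slider level with the tab, then twisted the stop so it sprang back up, and the jars and shaker look undisturbed.

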